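# Unhook the sprig mould from its pressing jig and lay it out to dry

## Task

Lift the spring-loaded hold-down finger of the pressing jig by its red handle until it snaps over and stands up by itself, while the plaster mould stays in its place. Then draw the mould out from under the fixed metal lip at the other end, lift it off and set it down gently, face up, lying squarely and fully on the empty slatted drying board. Leave the finger standing up, and do not disturb the other mould or the things around.

Things in the scene. Friction and masses are not known exactly. Their poses are not given: they have to be found in the camera images.
- jig: Pressing jig, fixed: plywood base 260 x 116 x 14 mm, on it a wooden bed 44 mm wide, top at z = 30 mm. Origin on the table under the bed's middle; +x runs from the finger's hinge (x = -118 mm) to the fixed aluminium lip, z up. The mould lies lengthwise on the bed, overhanging it 8 mm each side. Two 8 mm brass guide pins stand at x = 43, y = +-36.5 mm, up to z = 40 mm.
- lip (a point): Middle of the lip's free edge, at jig x = 58 mm, z = 51 mm (its underside). The lip reaches to x = 80 mm, y within +-25 mm, z = 51 to 56 mm. The mould's end is tucked 12 mm under it with 3 mm play above: slide the mould at least 14 mm towards the jig's -x before lifting. The hinge cheeks, from x = -107 mm, leave it 36 mm of room.
- finger (a joint): Hinge of the hold-down finger, axis along the jig's y. 0 = down on the mould; positive swings the handle up and back towards the jig's -x; stop at 1.75, standing up and leaning slightly back. An over-centre spring presses it down below 0.85 rad (about 6 N at the handle when down, fading to nothing at 0.85); beyond that it springs up to the stop by itself and stays.
- finger_hinge (a point): Hinge axis of the finger, 60 mm above the table at jig x = -118, y = 0 mm.
- finger_bar (a point): Middle of the finger's red handle bar: round, 9 mm thick, 53 mm long, parallel to the jig's y, 44 mm clear between its bent ends. With the finger down it is 73 mm towards +x of the hinge axis and 18 mm above it, 30 mm above the mould's top; it swings with the finger. The finger's plate is 21 mm below the bar's centre and ends 11 mm short of it, on the hinge side.
- sprig_mould: Off-white plaster mould, a slab 140 x 60 x 18 mm, about 0.17 kg, with two round flower-shaped cavities in its upper face. Origin at the centre of its underside, x along its length, z up; in the jig it lies with its underside at z = 30 mm and its length along the jig. Take it across its 60 mm width near the middle.
- empty_board: Empty slatted wooden drying board, fixed, 200 x 100 x 20 mm: origin at the centre of its underside on the table, x along its length; the slats' top is 20 mm above it.
- taken_board: A board of the same kind and size, on which the other mould lies; fixed. It stands beside the empty one, to its left or right, about 0.15 m from centre to centre.
- other_mould: Another plaster mould, 140 x 60 x 18 mm, with one round cavity, lying on the taken board. Leave it alone.
- wood_rib: Flat wooden rib, 54 x 100 x 9 mm, on the table behind the work. Leave it alone.
- rubber_kidney: Red kidney-shaped rubber scraper, 29 x 96 x 8 mm, on the table behind the work. Leave it alone.
- clay_lump: Grey dry lump, 62 x 59 x 42 mm, on the table to the left of the boards. Leave it alone.
- side_panel: Fixed upright wooden panel, 19 mm thick (across y), standing on the table behind the work and taller than the arm's wrist (up to z = 0.79 m): it fills x = 0.59 to 0.95 m at y = 0.15 to 0.17 m. Swing the arm round in front of it. Origin at its middle on the floor.

How it is judged (in metres and radians):
On the way, in this order (a step that is already met when the one before it is completed fails the run):
1. the finger stands up by itself (joint beyond 1.4 rad, not touched by the robot) and the mould is still in its place in the jig (moved less than 15 mm) (value of joint finger above 1.4 rad and contact force between each of the arm, the fingers and jig below 0.1 N and distance of sprig_mould from where it was at the start of the episode below 0.015 m), for 0.2 s.
2. the mould has been drawn out from under the lip (10 mm or more towards the hinge) and lifted 15 mm off the bed (z of sprig_mould in the frame of jig above 0.045 m and x of sprig_mould in the frame of jig below -0.01 m).
At the end, for the whole second after the job is handed in: The mould lies still, face up (tilt under 0.08 rad), on the slats of the empty board, its length along the board's within 0.15 rad and its centre within 22 mm along and 14 mm across the board's centre, so that it nowhere overhangs; the finger stands up (joint beyond 1.4 rad) (x of sprig_mould in the frame of empty_board between -0.022 and 0.022 m and y of sprig_mould in the frame of empty_board between -0.014 and 0.014 m and z of sprig_mould in the frame of empty_board between 0.015 and 0.025 m and angle between the x axis of sprig_mould and the x axis of empty_board, either way round below 0.15 rad and angle between sprig_mould's own z axis and vertical below 0.08 rad and linear speed of sprig_mould below 0.02 m/s and value of joint finger above 1.4 rad); the robot touches nothing.
It fails at once if the mould is dragged from its place (more than 15 mm) while the finger is not yet lifted past its centre (0.85 rad) (distance of sprig_mould from where it was at the start of the episode above 0.015 m and value of joint finger below 0.85 rad).
It fails at once if the mould is dropped (moves faster than 0.45 m/s, as after a fall of 1 cm, with no finger on it) (linear speed of sprig_mould above 0.45 m/s and contact force between the fingers and sprig_mould below 0.1 N).
It fails at once if the mould is tipped more than 0.7 rad from level (angle between sprig_mould's own z axis and vertical above 0.7 rad).
It fails at once if the other mould is moved more than 20 mm (distance of other_mould from where it was at the start of the episode above 0.02 m).
It fails at once if a tool or lump nearby is moved more than 30 mm (distance of any of wood_rib, rubber_kidney, clay_lump from where it was at the start of the episode above 0.03 m).
It also fails if it takes over 61 s, if anything falls off the work surface, if the arm or the gripper's body presses on something with over 40 N, if the wrist force passes 120 N, or if a joint passes its speed limit or range.

## Robot

A 6-joint arm with a two-finger parallel gripper is mounted at the origin on a cart in front of the work surface, level with it; the furniture and walls round the work are solid. World frame = base frame: x ahead of the robot, y to its left, z up, the work surface at z = 0. Lengths are in mm, angles in degrees, forces in N, time in s.
With the tool pointing down it reaches from about 300 to 850 mm from the base axis. Payload 4.2 kg.
Tool frame: the origin (TCP) lies midway between the tips of the shut fingers; the grasp point (between the pads) lies 19 mm behind it; z points along the fingers, x is the direction in which the jaws open and shut, and the axes are right-handed (so a half turn about z gives the same grasp; the last joint's range is limited). The gripper opens to 91 mm and grips with 3 to 60 N. Pads are 32 mm wide; open, the fingers measure 118 mm over their backs; the gripper's body (76 mm by 178 mm) begins 60 mm behind the grasp point.
Start: joints at [-64.458, 18.312, 89.639, -0, 72.044, -1.146], TCP at [258.26, -513.756, 213.976] pointing down, gripper open.
Joint ranges: [-177.97, 177.97], [-48.28, 115.42], [12.27, 149.76], [-77.06, 257.06], [2.81, 150.46], [-146.56, 146.56]. Speed limits (degrees/s): [147.25, 147.25, 180, 180, 180, 180].

## Interface

Orientations are given as [roll, pitch, yaw] about the fixed x, y, z axes, in that order (R = Rz(yaw) Ry(pitch) Rx(roll)).
In Python, from workcell import monitor, vision, job, models gives the robot as it stands.
- The arm moves only by the shell command python3 -m creep 'ROWS' [FORCE]. ROWS is text: rows parted by semicolons, each of 7 numbers parted by spaces: the shift along the world's x, y, z in cm, then the turn, a rotation vector about the world's x, y, z in rad, then the gripper's target within -1 to 1 (shut at 1, half-way at 0, fully open at -1). In form: tx ty tz ax ay az hand; .... A call has 1 to 12 rows; each row shifts and turns the pose as measured when the row begins; what a row does not reach is not made up. A row lasts 1/12 s, in which the tool goes at most 41.7 mm and 7.16 degrees, less where a joint would pass 70% of its speed; a pose out of reach is approached as far as the arm can. A call is refused whole if a number of a shift passes 4.17 or a number of a turn 0.125, either way. A call with a gripper value outside its range is refused whole. The fingers move at their own pace and stop on an object; FORCE is the grip in N (left out, the last holds). Time passes only in rows, so rows that do not move let the fingers close. It gives the time, the measured TCP pose, the force and the opening at its end, in the units of the state.
- monitor.state(): the state, without advancing time (a new reading comes with each control period).
- vision.grab_frame(name): name is "side" or "top"; returns a dict with "img" (400x640x3 uint8, red, green, blue), "mtx" (3x3 intrinsics, pixels), "view" (4x4, takes a point from world to camera coordinates). Camera axes: x right, y down, z forward; pixel columns grow to the right and rows downward; lengths in mm; the calibration is good to about 2 mm. A picture is of the moment at which its call begins. There is no depth.
- job.job_done(): hands the job in, once; it reports no verdict.
Trained networks look in the newest picture that a camera, given by its name, has taken for a name from the list of things; names that differ only in an ending like _2 or _b are one class to them, and where a whole thing is asked for, a point or a joint stands for the part that bears it (a point fixed in the world has none). Each returns a list of dicts, best first, with "confidence" (0 to 1); they miss things now and then, are a little off and sometimes report something else, mostly with a low value. They report only what shows in the picture. A call takes as long as a camera call.
- models.search_frame(camera, query): "rect" ([left, top, right, bottom] in pixels, round what is visible of it).
- models.mark_of(camera, query): "at" ([column, row] in pixels: a listed point, or the origin of a listed thing).
The state is a dict: "time_s": time; "qpos": joint angles; "qvel": joint speeds; "effort": joint torques, N m; "ee_pos": TCP position; "ee_rot": TCP orientation; "force": force on the tool from outside, world axes, zero at the start; "torque": the same for the moment, N m; "gripper_width": finger opening in mm.
Only numpy, scipy, OpenCV 4.12 (cv2) and the standard library are available. Lean on these libraries where they do the work, as an engineer would, in place of code of your own. Each camera call takes 0.05 s, during which the arm holds its last target.

## Working session

There is one attempt and no reset: what is moved stays moved. The work goes in short steps, Python scripts to look and compute and a shell command to move; the robot and the scene stay as the last step left them, time stands still between calls to the robot, and variables do not carry over. Pictures are saved under pics/ and viewed, and the job is handed in when it is done.

```bash
mkdir -p pics; cat > h.py <<'E'
import numpy as np,cv2
from workcell import monitor,vision,job,models
def ray(f,uv):
    K=np.array(f["mtx"]);V=np.array(f["view"]);R=V[:3,:3];t=V[:3,3]
    d=R.T@np.linalg.inv(K)@np.array([uv[0],uv[1],1.]);return -R.T@t,d
def atz(f,uv,z):
    c,d=ray(f,uv);return c+d*(z-c[2])/d[2]
def proj(f,P):
    K=np.array(f["mtx"]);V=np.array(f["view"]);p=V[:3,:3]@np.array(P,float)+V[:3,3];p=K@p;return p[:2]/p[2]
def tri(f1,u1,f2,u2):
    c1,d1=ray(f1,u1);c2,d2=ray(f2,u2);d1/=np.linalg.norm(d1);d2/=np.linalg.norm(d2)
    s=np.linalg.lstsq(np.c_[d1,-d2],c2-c1,rcond=None)[0];a=c1+d1*s[0];b=c2+d2*s[1];return (a+b)/2,np.linalg.norm(a-b)
def save(f,n):cv2.imwrite("pics/"+n+".png",f["img"][:,:,::-1])
E
python3 - <<'E'
from h import *
np.set_printoptions(precision=1,suppress=True)
F={}
for n in("side","top"):
    F[n]=vision.grab_frame(n);save(F[n],n+"0")
    print(n,ray(F[n],(320,200)))
for q in["jig","lip","finger_hinge","finger_bar","sprig_mould","empty_board","taken_board","other_mould","wood_rib","clay_lump"]:
    r={n:models.mark_of(n,q) for n in F}
    for n in r:print(q,n,[(np.round(d["at"]),round(d["confidence"],2)) for d in r[n][:2]])
    if r["side"] and r["top"]:print("   ",*tri(F["side"],r["side"][0]["at"],F["top"],r["top"][0]["at"]))
print(monitor.state())
E
```

```text
side (array([   -2.3, -1046.6,   383.9]), array([ 0.4,  0.7, -0.5]))
top (array([ 378.2,  -35.1, 1049.5]), array([ 0.1, -0. , -1. ]))
jig side [(array([352., 140.]), 0.67), (array([245.,  94.]), 0.54)]
jig top [(array([415., 197.]), 0.71)]
    [ 536.4 -286.    -5.7] 6.087192728557097
lip side [(array([367., 113.]), 0.61)]
lip top [(array([414., 172.]), 0.96), (array([347., 215.]), 0.22)]
    [ 588.9 -273.3   52.7] 3.882404003095418
finger_hinge side [(array([314., 127.]), 0.91)]
finger_hinge top [(array([435., 234.]), 0.87)]
    [ 424.2 -309.3   59.9] 19.076526477252415
finger_bar side [(array([342., 111.]), 0.91)]
finger_bar top [(array([427., 204.]), 0.69), (array([223., 234.]), 0.57)]
    [ 502.8 -292.5   78.4] 4.717954817794159
sprig_mould side [(array([350., 125.]), 0.66), (array([277., 106.]), 0.5)]
sprig_mould top [(array([416., 191.]), 0.56)]
    [ 541.2 -277.2   32.1] 6.290866675125735
empty_board side [(array([277., 106.]), 0.63)]
empty_board top [(array([292., 218.]), 0.96)]
    [480.3  37.6  -1.6] 1.2751591767266892
taken_board side [(array([298., 116.]), 0.84)]
taken_board top []
other_mould side [(array([299., 112.]), 0.92)]
other_mould top [(array([348., 214.]), 0.59)]
    [ 484.6 -105.    21.6] 7.2903046984431485
wood_rib side [(array([368., 113.]), 0.64)]
wood_rib top [(array([354., 137.]), 0.93)]
    [ 701.5 -130.1   -9.9] 8.389604832651367
clay_lump side [(array([243.,  92.]), 0.75)]
clay_lump top [(array([221., 235.]), 0.92)]
    [435.9 218.7   0.6] 1.8914043990073968
{'time_s': 1.1, 'qpos': array([-64.5,  18.3,  89.6,   0. ,  72. ,  -1.1]), 'qvel': array([ 0. , -0.1,  0. , -0.1, -0. , -0.1]), 'effort': array([ -0. , -41.2, -23.2,   0.1,   0. ,  -0. ]), 'ee_pos': array([ 258.3, -513.7,  214. ]), 'ee_rot': array([-180. ,   -0. ,  -63.3]), 'force': array([-0.3,  0.4,  0.8]), 'torque': array([0., 0., 0.]), 'gripper_width': 91.04247143959557}
```

```bash
python3 - <<'E'
import cv2
t=cv2.imread("pics/top0.png");s=cv2.imread("pics/side0.png")
cv2.imwrite("pics/topc.png",cv2.resize(t[110:310,190:470],None,fx=2.8,fy=2.8,interpolation=cv2.INTER_CUBIC))
cv2.imwrite("pics/sidec.png",cv2.resize(s[50:200,210:430],None,fx=3.6,fy=3.6,interpolation=cv2.INTER_CUBIC))
E
```

```text
(no output)
```

View pics/topc.png

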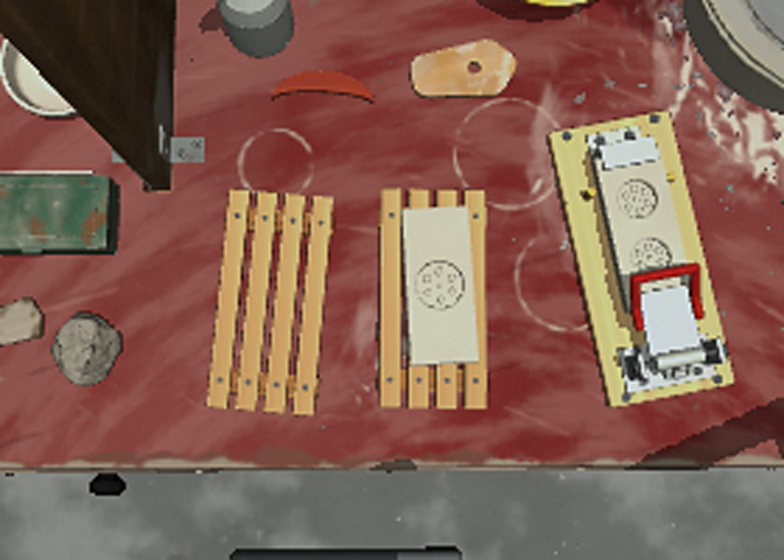

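View pics/sidec.png

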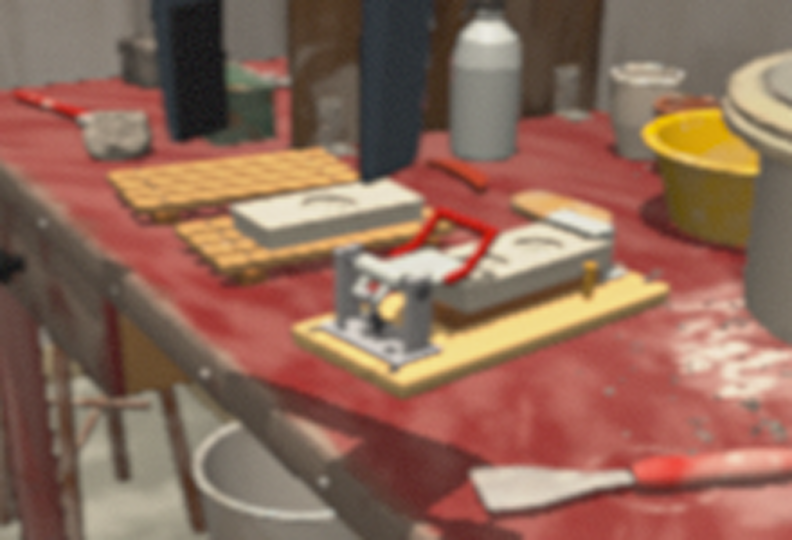

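View pics/top0.png

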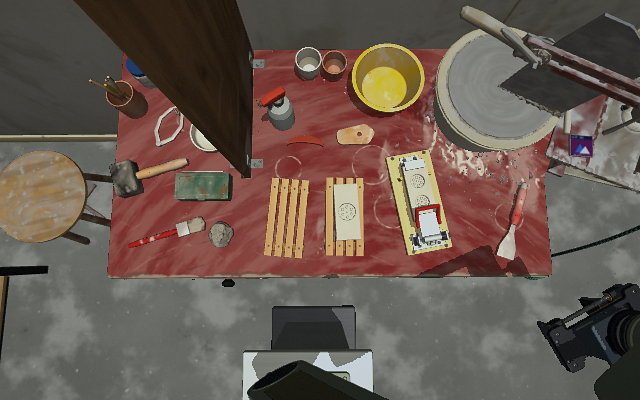

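```bash
python3 - <<'E'
from h import *
np.set_printoptions(precision=1,suppress=True)
f=vision.grab_frame("top");im=f["img"];hsv=cv2.cvtColor(im,cv2.COLOR_RGB2HSV)
for n,(x0,y0,x1,y1),z,size in [("jig",(383,145,457,258),14,(260,116)),("board",(258,172,315,262),20,(200,100)),("taken",(322,172,372,262),20,(200,100))]:
    m=cv2.inRange(hsv,(14,60,120),(32,255,255));k=np.zeros_like(m);k[y0:y1,x0:x1]=m[y0:y1,x0:x1]
    k=cv2.morphologyEx(k,cv2.MORPH_CLOSE,np.ones((9,9)));nn,lab,st,_=cv2.connectedComponentsWithStats(k);i=1+np.argmax(st[1:,4]);c=cv2.findContours((lab==i).astype(np.uint8),cv2.RETR_EXTERNAL,cv2.CHAIN_APPROX_NONE)[0][0]
    P=np.array([atz(f,p[0],z)[:2] for p in c],np.float32)
    r=cv2.minAreaRect(P);print(n,r,st[i]); print(cv2.boxPoints(r))
# bed/mould etc
for n in("finger_bar","finger_hinge","lip"):
    for cam in("top","side"):
        g=f if cam=="top" else vision.grab_frame("side")
        d=models.mark_of(cam,n)[0];z=dict(finger_bar=78,finger_hinge=60,lip=51)[n]
        print(n,cam,d["at"],atz(g,d["at"],z))
E
```

```text
jig ((520.5521240234375, -287.86517333984375), (258.1380615234375, 114.53308868408203), 10.688868522644043) [ 386  150   66  106 1992]
[[ 383.1 -255.5]
 [ 404.3 -368.1]
 [ 658.  -320.2]
 [ 636.8 -207.7]]
board ((480.82965087890625, 48.854129791259766), (97.10889434814453, 199.01625061035156), 84.80044555664062) [ 264  178   45   81 2954]
[[377.3   9.5]
 [575.5  -8.5]
 [584.3  88.2]
 [386.1 106.2]]
taken ((483.3136291503906, -96.24604797363281), (97.30806732177734, 199.0023651123047), 88.70967864990234) [ 325  177   39   79 1520]
[[ 382.7 -142.6]
 [ 581.7 -147.1]
 [ 583.9  -49.8]
 [ 384.9  -45.4]]
finger_bar top [429.3, 204.3] [ 503.5 -298.6   78. ]
finger_bar side [299.1, 112.4] [ 406.4 -251.7   78. ]
finger_hinge top [435.3, 234.3] [ 432.5 -314.5   60. ]
finger_hinge side [313.9, 126.5] [ 415.6 -307.5   60. ]
lip top [414.2, 173.2] [ 585.5 -272.    51. ]
lip side [369.1, 109.6] [ 617.7 -247.9   51. ]
```

```bash
cat >> h.py <<'E'
def J(x,y,z,c,a):
    a=np.deg2rad(a);return np.array([c[0]+x*np.cos(a)-y*np.sin(a),c[1]+x*np.sin(a)+y*np.cos(a),z])
def overlay(f,name,c,a,box,zoom,bar=(-45,78)):
    im=cv2.resize(f["img"][box[1]:box[3],box[0]:box[2]],None,fx=zoom,fy=zoom,interpolation=cv2.INTER_CUBIC)[:,:,::-1].copy()
    def pt(x,y,z):
        p=proj(f,J(x,y,z,c,a));return tuple(int(v) for v in (p-np.array(box[:2])+.5)*zoom)
    def poly(L,col):cv2.polylines(im,[np.array([pt(*q) for q in L])],True,col,1)
    poly([(-130,-58,14),(130,-58,14),(130,58,14),(-130,58,14)],(0,255,0))
    poly([(-70,-30,48),(70,-30,48),(70,30,48),(-70,30,48)],(255,0,0))
    poly([(58,-25,56),(80,-25,56),(80,25,56),(58,25,56)],(255,0,255))
    poly([(bar[0],-26,bar[1]),(bar[0],26,bar[1])],(255,255,0))
    poly([(-118,-26,60),(-118,26,60)],(0,0,0))
    for s in(-1,1):cv2.circle(im,pt(43,s*36.5,40),3,(0,0,255),1)
    cv2.imwrite("pics/"+name+".png",im)
E
python3 - <<'E'
from h import *
overlay(vision.grab_frame("top"),"ov1",(520.6,-287.9),10.7,(375,140,465,265),4.6)
overlay(vision.grab_frame("side"),"ov2",(520.6,-287.9),10.7,(280,90,410,170),6)
E
```

```text
(no output)
```

View pics/ov1.png

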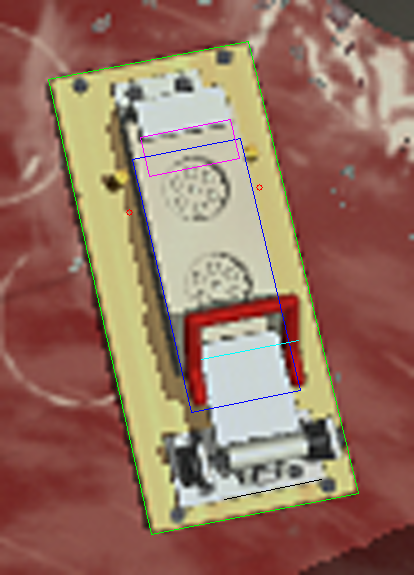

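View pics/ov2.png

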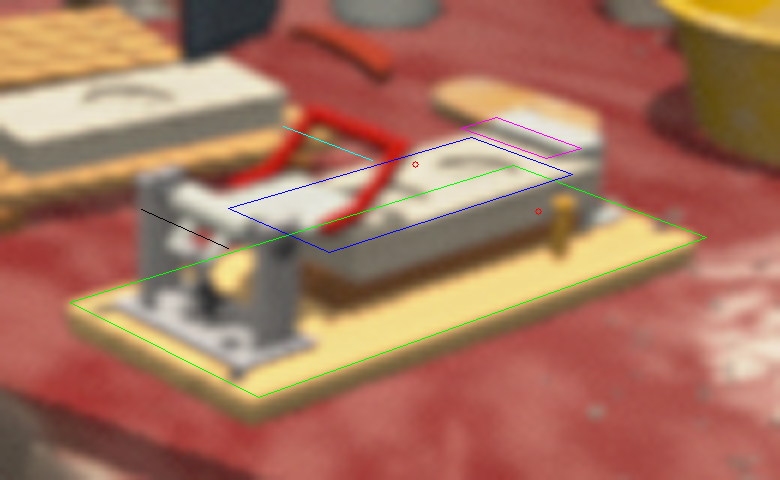

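```bash
python3 - <<'E'
from h import *
from scipy.optimize import least_squares
f=vision.grab_frame("top")
pts=[((121,177),(43,36.5,40)),((251,152),(43,-36.5,40)),((243,309),(-45,0,78)),((267,457),(-118,0,60)),((184,131),(58,0,56))]
def res(p):
    r=[]
    for uv,q in pts: r+=list(proj(f,J(*q,p[:2],p[2]))-(np.array(uv)/4.6+[375,140]-.5))
    return r
s=least_squares(res,[540,-285,10.7]);print(s.x,np.round(s.fun,1))
c=s.x[:2];a=s.x[2]
overlay(f,"ov3",c,a,(375,140,465,265),4.6)
overlay(vision.grab_frame("side"),"ov4",c,a,(280,90,410,170),6)
E
```

```text
[ 540.12003315 -284.37880926   11.1857111 ] [-0.   0.2 -0.2 -0.  -0.2  0.7 -0.1 -1.1  0.4  0.3]
```

View pics/ov3.png

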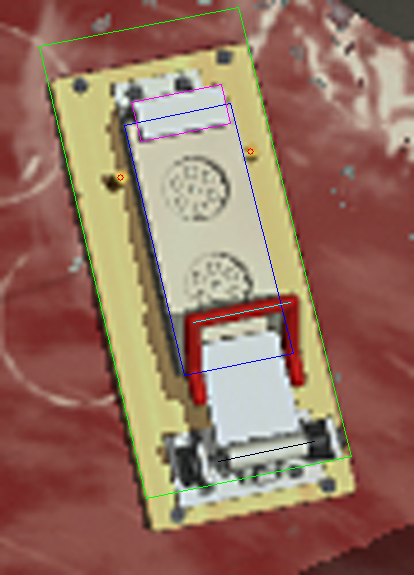

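View pics/ov4.png

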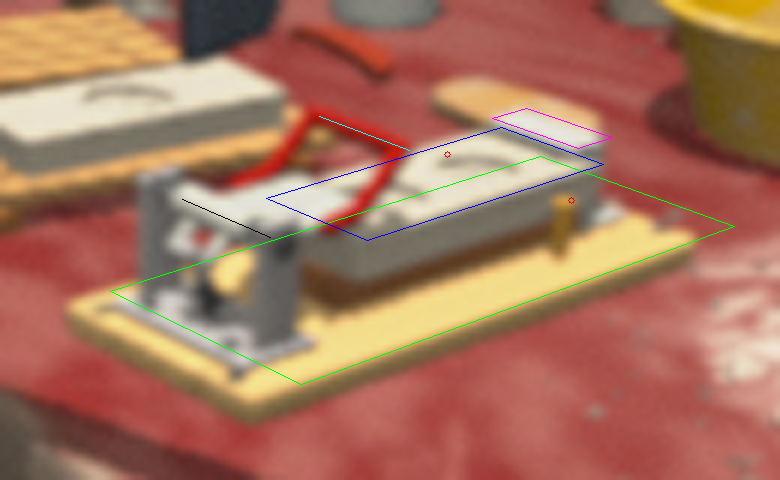

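```bash
python3 -m creep '3.4 3.16 0 0 0 -0.07 -1;3.4 3.16 0 0 0 -0.07 -1;3.4 3.16 0 0 0 -0.07 -1;3.4 3.16 0 0 0 -0.0675 -1;3.4 3.16 0 0 0 0 -1;3.4 3.16 0 0 0 0 -1;3.4 3.1 0 0 0 0 -1;0 0 -3 0 0 0 -1;0 0 -3 0 0 0 -1;0 0 -2 0 0 0 -1;0 0 0 0 0 0 -1;0 0 0 0 0 0 -1' 25
```

```text
time_s: 2.8
ee_pos: [482.3, -306.2, 133.8]
ee_rot: [-179.6, -0.4, -80.2]
force: [0.6, -0.1, 0.2]
gripper_width: 91.1
```

```bash
python3 -m creep '1.4 1.3 0 -0.006 0.006 0.018 -1;0 0 0 0 0 0 -1;0 0 0 0 0 0 -1'
python3 - <<'E'
from h import *
print(monitor.state()["ee_pos"],monitor.state()["ee_rot"])
overlay(vision.grab_frame("top"),"ov5",(539.5,-284.4),10.9,(375,110,465,265),3.8)
overlay(vision.grab_frame("side"),"ov6",(539.5,-284.4),10.9,(270,20,410,170),4)
E
```

```text
time_s: 3.05
ee_pos: [497.1, -294.9, 136.8]
ee_rot: [-179.9, -0.8, -79.2]
force: [0.4, 0.3, 0.0]
gripper_width: 91.3
[ 497.07680945 -294.87517535  136.7886003 ] [-179.94563834   -0.84564274  -79.2089765 ]
```

View pics/ov5.png

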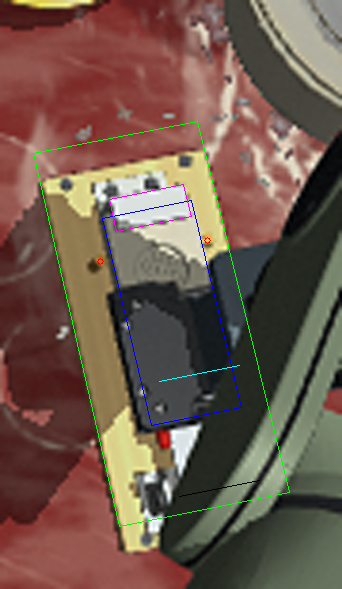

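View pics/ov6.png

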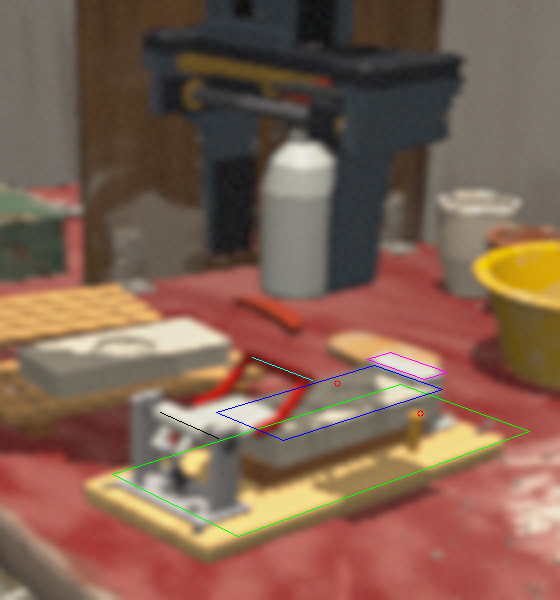

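```bash
python3 -m creep '0 0.15 -1.8 0 0.012 0 -1;0 0 -1.8 0 0 0 -1;0 0 -1.8 0 0 0 -1;0 0 -1.2 0 0 0 -1;0 0 0 0 0 0 -1;0 0 0 0 0 0 -1;0 0 0 0 0 0 -1'
```

```text
time_s: 3.73
ee_pos: [496.9, -299.3, 75.5]
ee_rot: [179.9, -1.2, -79.6]
force: [-0.1, -0.1, -0.1]
gripper_width: 91.2
```

```bash
python3 -m creep '0 0.55 -1.3 0.02 0.004 0.007 -1;0 0 0 0 0 0 -1;0 0 0 0 0 0 -1;0 0 0 0 0 0 -1'
python3 - <<'E'
from h import *
save(vision.grab_frame("top"),"a_top")
overlay(vision.grab_frame("side"),"ov7",(539.5,-284.4),10.9,(270,60,410,170),5)
E
```

```text
time_s: 4.07
ee_pos: [498.2, -294.7, 64.2]
ee_rot: [-179.9, -0.1, -79.2]
force: [0.1, -0.6, 0.1]
gripper_width: 91.2
```

View pics/ov7.png

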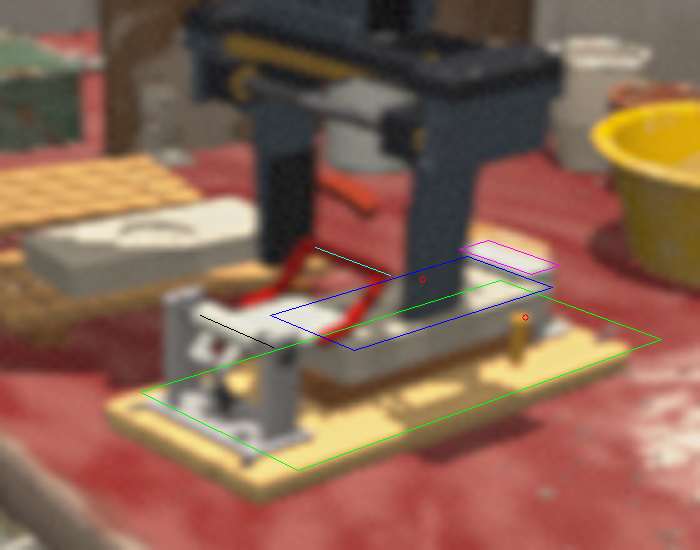

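```bash
python3 - <<'E'
from h import *
f=vision.grab_frame("side");s=monitor.state();p=s["ee_pos"];a=np.deg2rad(s["ee_rot"][2])
t=np.array([np.cos(a),np.sin(a),0]);n=np.array([-np.sin(a),np.cos(a),0])
im=cv2.resize(f["img"][60:170,270:410],None,fx=5,fy=5,interpolation=cv2.INTER_CUBIC)[:,:,::-1].copy()
P=lambda q:tuple(int(v) for v in (proj(f,q)-[270,60]+.5)*5)
for o in(46,59,-46,-59):
    for w in(-16,16):
        cv2.line(im,P(p+t*o+n*w),P(p+t*o+n*w+[0,0,40]),(0,255,255) if abs(o)==46 else (255,0,255),1)
b=p+[0,0,14]
cv2.line(im,P(b+t*26),P(b-t*26),(0,255,0),1)
cv2.imwrite("pics/tool.png",im)
E
```

```text
(no output)
```

View pics/tool.png

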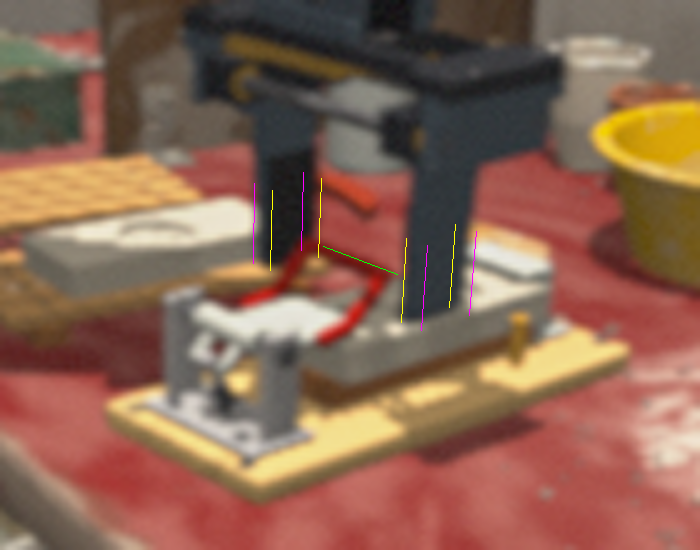

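```bash
python3 -m creep '-0.4 0 -0.3 0 0 0 -1;0 0 0 0 0 0 -1;0 0 0 0 0 0 0.2;0 0 0 0 0 0 0.2;0 0 0 0 0 0 0.2;0 0 0 0 0 0 0.4;0 0 0 0 0 0 0.4;0 0 0 0 0 0 0.4' 25
```

```text
time_s: 4.88
ee_pos: [493.3, -290.9, 61.4]
ee_rot: [-179.9, 0.3, -79.4]
force: [-1.4, -4.3, -1.2]
gripper_width: 61.2
```

```bash
python3 -m creep '0.05 -0.3 0 0 0 0 0.3;0 0 0 0 0 0 0.4;0 0 0 0 0 0 0.6;0 0 0 0 0 0 0.6;0 0 0 0 0 0 0.6' 25
```

```text
time_s: 5.3
ee_pos: [493.2, -291.0, 61.3]
ee_rot: [-180.0, 0.6, -79.4]
force: [-0.4, 1.7, 1.4]
gripper_width: 61.1
```

```bash
python3 - <<'E'
from h import *
f=vision.grab_frame("side");s=monitor.state();print(s)
cv2.imwrite("pics/b.png",cv2.resize(f["img"][60:170,270:410],None,fx=5,fy=5,interpolation=cv2.INTER_CUBIC)[:,:,::-1])
E
```

```text
{'time_s': 5.35, 'qpos': array([-31.953422  ,  26.06743144, 101.62446527,   0.5624461 ,
        52.66614519,  47.07005574]), 'qvel': array([-0.03355542,  0.10357681,  0.04306403,  0.05817342,  0.01454555,
       -0.00340117]), 'effort': array([-1.08238745e+00, -4.34823132e+01, -1.93010098e+01, -8.10829480e-02,
       -1.75099242e-01, -1.28279973e-02]), 'ee_pos': array([ 493.25450022, -291.02092206,   61.35423431]), 'ee_rot': array([-179.95998656,    0.5706425 ,  -79.36577764]), 'force': array([-0.24654749,  3.48042431,  1.18107261]), 'torque': array([-0.09067922,  0.04318321, -0.00924649]), 'gripper_width': 61.12073381526413}
```

View pics/b.png

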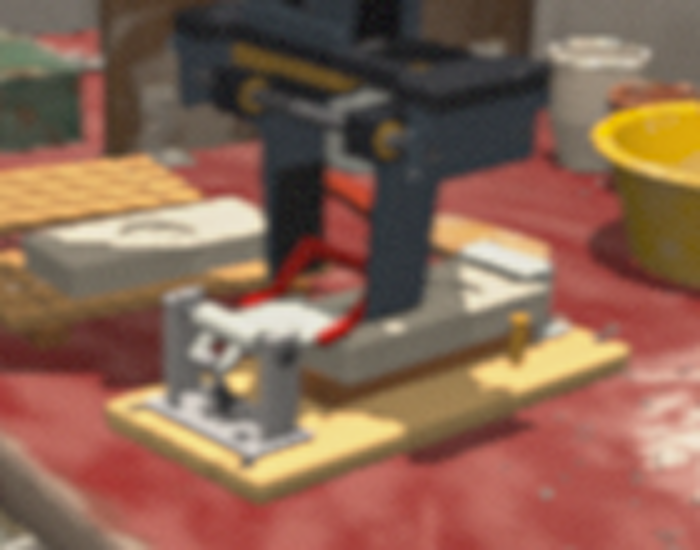

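```bash
python3 -m creep '-0.3 -0.06 1.0 0 0 0 0.8;-0.5 -0.1 1.0 0 0 0 0.8;0 0 0 0 0 0 0.8' 40
```

```text
time_s: 5.6
ee_pos: [486.1, -292.3, 79.7]
ee_rot: [-179.8, 0.7, -79.4]
force: [1.7, 1.2, -7.3]
gripper_width: 60.8
```

```bash
python3 -m creep '-0.64 -0.13 0.92 0 0 0 0.8;-0.78 -0.15 0.81 0 0 0 0.8;0 0 0 0 0 0 0.8' 40
python3 - <<'E'
from h import *
f=vision.grab_frame("side");print(monitor.state()["force"])
cv2.imwrite("pics/c.png",cv2.resize(f["img"][30:170,270:410],None,fx=4,fy=4,interpolation=cv2.INTER_CUBIC)[:,:,::-1])
E
```

```text
time_s: 5.85
ee_pos: [473.4, -294.7, 97.1]
ee_rot: [-179.6, 0.7, -79.5]
force: [-0.7, 0.2, -6.9]
gripper_width: 60.5
[ 2.24015821  0.97953231 -4.91473019]
```

View pics/c.png

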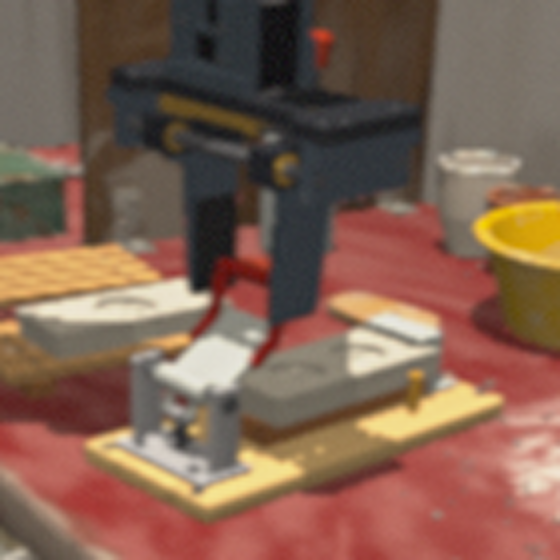

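```bash
python3 -m creep '-0.87 -0.17 0.7 0 0 0 0.8;-0.95 -0.18 0.6 0 0 0 0.8;-1.05 -0.2 0.45 0 0 0 0.8;-1.1 -0.2 0.3 0 0 0 0.8;0 0 0 0 0 0 0.8' 40
python3 - <<'E'
from h import *
f=vision.grab_frame("side");print(monitor.state()["force"],monitor.state()["ee_pos"])
cv2.imwrite("pics/d.png",cv2.resize(f["img"][30:170,270:410],None,fx=4,fy=4,interpolation=cv2.INTER_CUBIC)[:,:,::-1])
E
```

```text
time_s: 6.32
ee_pos: [434.3, -302.1, 118.7]
ee_rot: [-179.3, 0.7, -79.5]
force: [-1.6, 1.3, -4.2]
gripper_width: 60.6
[-1.72148898  0.25994926 -0.01592166] [ 434.87518666 -301.98517888  118.51320702]
```

View pics/d.png

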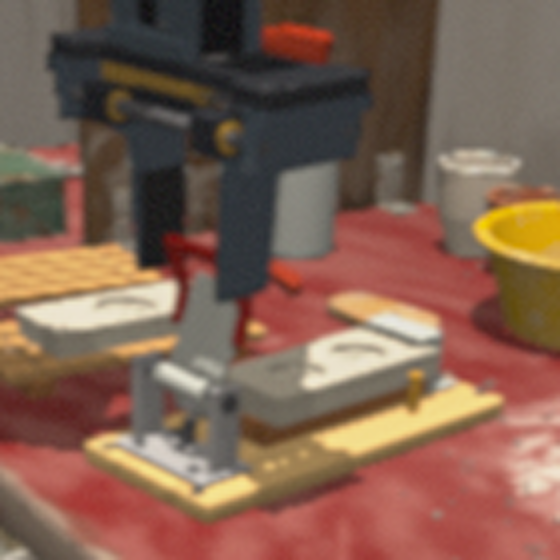

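```bash
python3 -m creep '0 0 0 0 0 0 -1;0 0 0 0 0 0 -1;0 0 0 0 0 0 -1;0 0 0 0 0 0 -1;0 0 0 0 0 0 -1;0 0 0 0 0 0 -1;0 0 0 0 0 0 -1;0 0 0 0 0 0 -1;0 0 0 0 0 0 -1' 
python3 - <<'E'
from h import *
f=vision.grab_frame("side");print(monitor.state()["force"],monitor.state()["ee_pos"])
cv2.imwrite("pics/e.png",cv2.resize(f["img"][30:170,270:410],None,fx=4,fy=4,interpolation=cv2.INTER_CUBIC)[:,:,::-1])
E
```

```text
time_s: 7.12
ee_pos: [435.1, -303.7, 119.0]
ee_rot: [-179.4, 0.6, -79.5]
force: [-0.4, -1.1, 1.0]
gripper_width: 91.2
[-0.86831183 -0.22928407  0.40860897] [ 435.05270047 -303.70470396  119.02603111]
```

View pics/e.png

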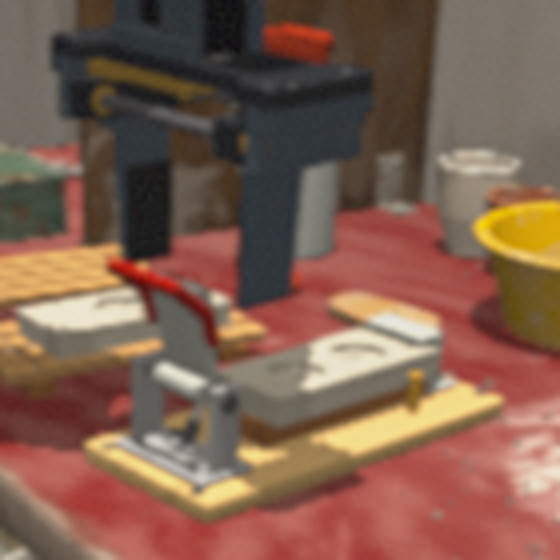

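```bash
python3 -m creep '0 0 3 0 0 0 -1;0 0 3 0 0 0 -1;2.5 0.45 2 0 0 0 -1;2.5 0.5 0 0 0 0 -1;2.5 0.5 0 0 0 0 -1;2.5 0.5 0 0 0 0 -1;1 0.3 0 0 0 0 -1;0 0 0 0 0 0 -1;0 0 0 0 0 0 -1;0 0 0 0 0 0 -1' 
python3 - <<'E'
from h import *
overlay(vision.grab_frame("side"),"f",(538,-283),10.8,(270,20,410,170),4)
E
```

```text
time_s: 8.0
ee_pos: [545.7, -278.9, 202.3]
ee_rot: [-179.6, 0.7, -79.6]
force: [-0.7, -0.6, -0.5]
gripper_width: 91.2
```

View pics/f.png

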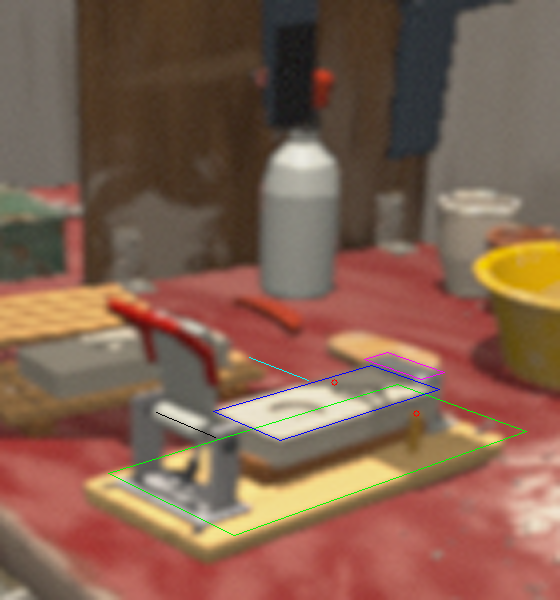

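```bash
python3 -m creep '-0.8 -0.4 -2.5 0.01 0 0.004 -1;0 0 -2.5 0 0 0 -1;0 0 -2.5 0 0 0 -1;0 0 -2 0 0 0 -1;0 0 0 0 0 0 -1;0 0 0 0 0 0 -1;0 0 0 0 0 0 -1'
```

```text
time_s: 8.63
ee_pos: [529.6, -285.8, 107.5]
ee_rot: [-179.5, 1.2, -79.7]
force: [0.5, 0.3, -0.5]
gripper_width: 91.4
```

```bash
python3 -m creep '0.7 0.25 -2.5 -0.02 0.005 0.004 -1;0.1 0.1 -2.2 0 0 0 -1;0 0 0 0 0 0 -1;0 0 0 0 0 0 -1;0 0 0 0 0 0 -1'
```

```text
time_s: 9.05
ee_pos: [541.5, -286.0, 68.8]
ee_rot: [-179.3, -0.5, -79.6]
force: [-0.0, 0.5, 0.4]
gripper_width: 91.4
```

```bash
python3 -m creep '-0.4 0.3 -1.6 0.006 0.006 0.003 -1;0 0 0 0 0 0 -1;0 0 0 0 0 0 -1;0 0 0 0 0 0 -1'
python3 - <<'E'
from h import *
f=vision.grab_frame("side");cv2.imwrite("pics/g.png",cv2.resize(f["img"][60:170,270:410],None,fx=5,fy=5,interpolation=cv2.INTER_CUBIC)[:,:,::-1])
E
```

```text
time_s: 9.38
ee_pos: [541.1, -285.6, 60.0]
ee_rot: [-179.1, -0.6, -79.4]
force: [-0.3, -0.5, -0.0]
gripper_width: 91.3
```

View pics/g.png

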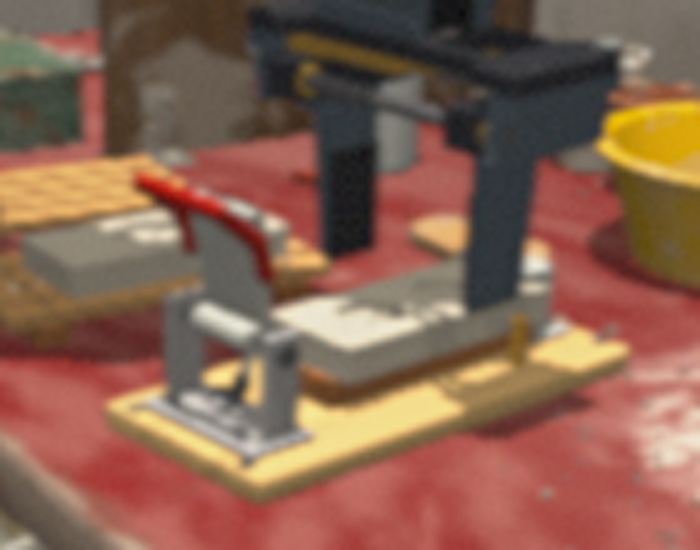

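```bash
python3 -m creep '-0.6 0.3 -1.6 0.008 0.016 0.003 -1;0 0 -0.8 0 0 0 -1;0 0 0 0 0 0 -1;0 0 0 0 0 0 -1;0 0 0 0 0 0 -1'
```

```text
time_s: 9.85
ee_pos: [535.7, -283.2, 35.6]
ee_rot: [-179.8, -0.0, -79.3]
force: [-0.6, 0.9, 0.2]
gripper_width: 91.3
```

Good pose; close on the mould gently.

```bash
python3 -m creep '0 0 -0.1 0 0 0 0.1;0 0 0 0 0 0 0.2;0 0 0 0 0 0 0.3;0 0 0 0 0 0 0.4;0 0 0 0 0 0 0.5;0 0 0 0 0 0 0.5;0 0 0 0 0 0 0.5' 20
python3 - <<'E'
from h import *
f=vision.grab_frame("side");print(monitor.state()["force"]);cv2.imwrite("pics/i.png",cv2.resize(f["img"][60:170,270:410],None,fx=5,fy=5,interpolation=cv2.INTER_CUBIC)[:,:,::-1])
E
```

```text
time_s: 10.43
ee_pos: [536.0, -283.3, 34.7]
ee_rot: [-179.8, -0.0, -79.3]
force: [-0.1, -0.3, -0.6]
gripper_width: 60.1
[ 0.12852699  0.39563624 -0.18434779]
```

View pics/i.png

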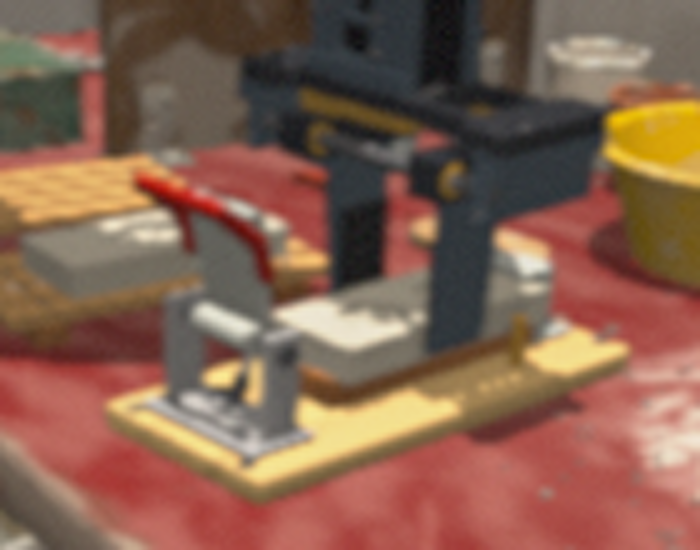

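```bash
python3 -m creep '0 0 0.1 0 0 0 0.8;-0.6 -0.11 0 0 0 0 0.8;-0.6 -0.11 0 0 0 0 0.8;-0.6 -0.11 0 0 0 0 0.8;-0.6 -0.11 0 0 0 0 0.8;0 0 0 0 0 0 0.8;0 0 0 0 0 0 0.8' 25
```

```text
time_s: 11.07
ee_pos: [507.8, -287.6, 34.9]
ee_rot: [-179.9, 0.1, -79.3]
force: [-0.8, -0.6, -1.8]
gripper_width: 59.7
```

```bash
python3 -m creep '0 0 0.8 0 0 0 0.8;0 0 1 0 0 0 0.8;0 0 1.5 0 0 0 0.8;0 0 1.5 0 0 0 0.8;0 0 0 0 0 0 0.8;0 0 0 0 0 0 0.8' 25
python3 - <<'E'
from h import *
f=vision.grab_frame("side");print(monitor.state()["force"]);cv2.imwrite("pics/j.png",cv2.resize(f["img"][30:170,270:410],None,fx=4,fy=4,interpolation=cv2.INTER_CUBIC)[:,:,::-1])
E
```

```text
time_s: 11.57
ee_pos: [508.4, -287.8, 87.9]
ee_rot: [-179.8, 0.0, -79.3]
force: [-0.1, 0.1, -2.3]
gripper_width: 60.1
[-0.2430643  -0.55548033 -1.42160746]
```

View pics/j.png

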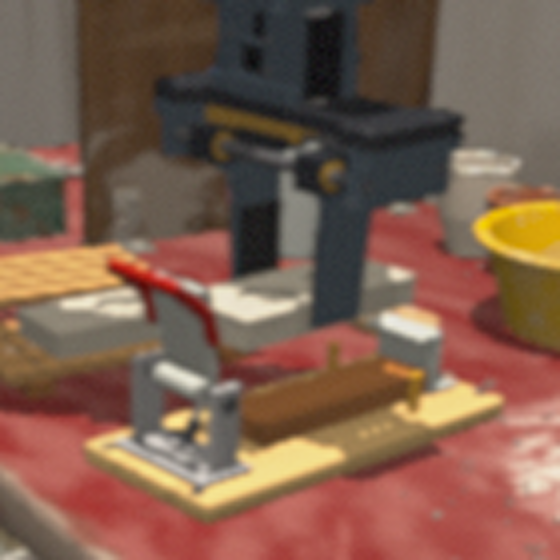

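```bash
python3 -m creep '0 0 3 0 0 0 0.8;0 0 3 0 0 0 0.8;-0.25 3 0 0 0 -0.02 0.8;-0.25 3 0 0 0 -0.02 0.8;-0.25 3 0 0 0 -0.03 0.8;-0.25 3 0 0 0 -0.03 0.8;-0.25 3 0 0 0 -0.03 0.8;-0.25 3 0 0 0 -0.03 0.8;-0.25 3 0 0 0 -0.03 0.8;-0.25 3 0 0 0 -0.03 0.8;-0.25 3 0 0 0 -0.03 0.8;0 0 0 0 0 0 0.8' 25
```

```text
time_s: 12.62
ee_pos: [480.3, -7.3, 142.5]
ee_rot: [179.6, 0.2, -94.7]
force: [-0.8, 0.8, -1.1]
gripper_width: 59.3
```

```bash
python3 -m creep '0 2.5 0 0 0 -0.005 0.8;0 2 -1 0 0 0 0.8;0 0.7 -1.5 0 0 0 0.8;0 0 -1.5 0 0 0 0.8;0 0 0 0 0 0 0.8;0 0 0 0 0 0 0.8;0 0 0 0 0 0 0.8' 25
python3 - <<'E'
from h import *
for n in("top","side"):
    f=vision.grab_frame(n);b=(240,140,340,280) if n=="top" else (200,50,330,150)
    cv2.imwrite("pics/k%s.png"%n,cv2.resize(f["img"][b[1]:b[3],b[0]:b[2]],None,fx=4,fy=4,interpolation=cv2.INTER_CUBIC)[:,:,::-1])
E
```

```text
time_s: 13.2
ee_pos: [479.1, 47.5, 99.1]
ee_rot: [179.4, 0.1, -94.6]
force: [-0.3, 0.2, -1.1]
gripper_width: 59.6
```

View pics/ktop.png

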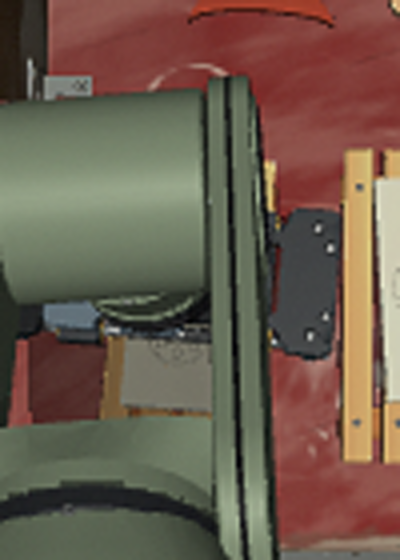

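View pics/kside.png

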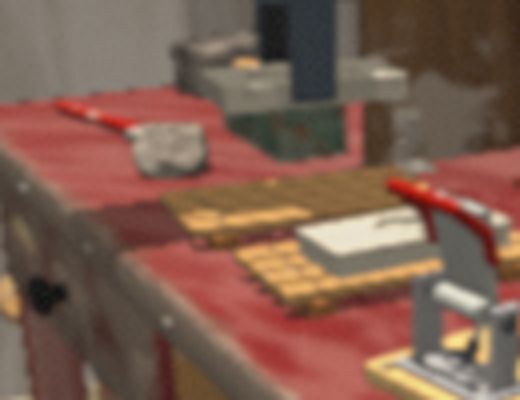

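```bash
python3 -m creep '0.1 0.1 -2 0 -0.01 -0.01 0.8;0 0 -2 0 0 0 0.8;0 0 -1.2 0 0 0 0.8;0 0 0 0 0 0 0.8;0 0 0 0 0 0 0.8;0 0 0 0 0 0 0.8' 25
cat >> h.py <<'E'
def chk(name,c,a,z0):
    for n in("top","side"):
        f=vision.grab_frame(n);b=(240,140,340,280) if n=="top" else (200,40,330,140)
        im=cv2.resize(f["img"][b[1]:b[3],b[0]:b[2]],None,fx=4,fy=4,interpolation=cv2.INTER_CUBIC)[:,:,::-1].copy()
        def poly(cc,aa,hx,hy,z,col):
            L=[(proj(f,J(x,y,z,cc,aa))-b[:2]+.5)*4 for x,y in((-hx,-hy),(hx,-hy),(hx,hy),(-hx,hy))]
            cv2.polylines(im,[np.array(L).astype(int)],True,col,1)
        poly((480.8,48.9),-5.2,100,50,20,(0,255,0))
        poly(c,a,70,30,z0+18,(255,0,0));poly(c,a,70,30,z0,(255,0,255))
        cv2.imwrite("pics/%s_%s.png"%(name,n),im)
E
python3 - <<'E'
from h import *
s=monitor.state();p=s["ee_pos"];a=s["ee_rot"][2]+90;print(p,s["ee_rot"])
chk("l",p[:2],a,p[2]-4.7)
E
```

```text
time_s: 13.8
ee_pos: [485.8, 46.4, 51.5]
ee_rot: [-179.1, 0.3, -95.4]
force: [0.1, 0.3, -2.2]
gripper_width: 59.8
[485.83397045  46.36587036  51.54012769] [-179.13862899    0.2755839   -95.44263265]
```

View pics/l_side.png

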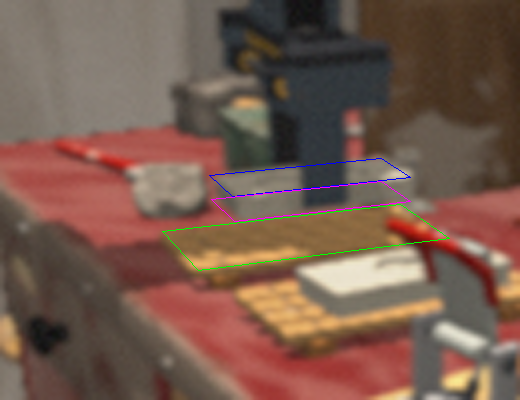

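View pics/l_top.png

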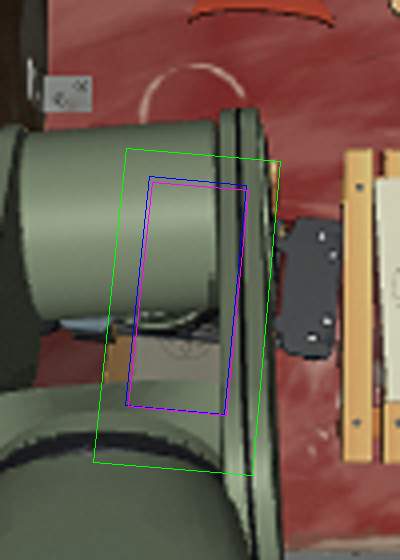

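```bash
python3 -m creep '-0.5 0.25 -1 0 0.015 0.003 0.8;0 0 -0.8 0 0 0 0.8;0 0 0 0 0 0 0.8;0 0 0 0 0 0 0.8;0 0 0 0 0 0 0.8' 25
```

```text
time_s: 14.32
ee_pos: [482.0, 49.4, 33.8]
ee_rot: [-179.8, 0.2, -95.2]
force: [-0.1, 1.3, -2.2]
gripper_width: 59.2
```

```bash
python3 -m creep '-0.1 0 -0.5 0 0.003 0 0.8;0 0 0 0 0 0 0.8;0 0 0 0 0 0 0.8;0 0 0 0 0 0 0.8' 25; python3 -m creep '0 0 -0.3 0 0 0 0.8;0 0 0 0 0 0 0.8;0 0 0 0 0 0 0.8' 25
```

```text
time_s: 14.65
ee_pos: [481.1, 49.5, 28.3]
ee_rot: [-180.0, 0.2, -95.2]
force: [-0.1, -0.2, -2.3]
gripper_width: 60.3
time_s: 14.9
ee_pos: [481.4, 49.5, 25.3]
ee_rot: [-179.9, 0.2, -95.2]
force: [0.3, -0.7, -1.8]
gripper_width: 60.0
```

```bash
python3 -m creep '0 0 -0.15 0 0 0 0.8;0 0 0 0 0 0 0.8;0 0 0 0 0 0 0.8' 25
```

```text
time_s: 15.15
ee_pos: [481.9, 49.6, 25.1]
ee_rot: [-179.9, 0.2, -95.2]
force: [-0.2, -0.3, -2.2]
gripper_width: 59.8
```

```bash
python3 -m creep '0 0 -0.2 0 0 0 0.8;0 0 0 0 0 0 0.8;0 0 0 0 0 0 0.8' 25
python3 - <<'E'
from h import *
s=monitor.state();p=s["ee_pos"];a=s["ee_rot"][2]+90;print(p,s["force"])
chk("m",p[:2],a,20)
E
```

```text
time_s: 15.4
ee_pos: [482.6, 49.6, 25.1]
ee_rot: [-179.7, 0.3, -95.2]
force: [0.5, -0.2, -2.0]
gripper_width: 59.8
[482.5870946   49.64992844  25.07067612] [ 0.45901297 -0.17820577 -2.00926581]
```

View pics/m_side.png

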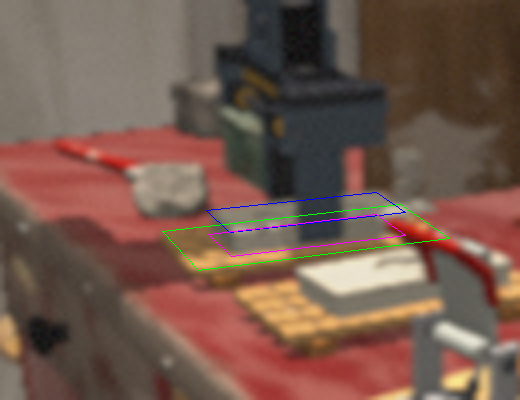

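```bash
python3 -m creep '-0.15 0 -0.3 0 0 0 0.8;0 0 -0.1 0 0 0 0.8;0 0 0 0 0 0 0.8' 25
```

```text
time_s: 15.75
ee_pos: [482.8, 49.6, 23.8]
ee_rot: [-179.5, 0.3, -95.3]
force: [-0.1, -0.3, -2.3]
gripper_width: 59.9
```

```bash
python3 -m creep '-0.2 0 -0.25 0 0.006 0 0.8;0 0 0 0 0 0 0.8;0 0 0 0 0 0 0.8' 25
```

```text
time_s: 16.0
ee_pos: [483.8, 49.7, 24.1]
ee_rot: [-179.5, 0.3, -95.3]
force: [0.6, -0.1, -2.0]
gripper_width: 59.8
```

```bash
python3 -m creep '-0.3 0 0 0 0.006 0 0.8;0 0 0 0 0 0 0.8' 25;python3 - <<'E'
from h import *
s=monitor.state();print(s)
E
```

```text
time_s: 16.17
ee_pos: [480.1, 49.6, 23.4]
ee_rot: [-179.9, 0.3, -95.3]
force: [-2.3, 0.4, 2.8]
gripper_width: 60.0
{'time_s': 16.1667, 'qpos': array([  4.36665864,  22.25893343, 116.21480969,   0.37171646,
        41.39793839,  99.34665897]), 'qvel': array([-0.03581842,  0.34074336, -0.04990074, -0.0493553 ,  0.06058921,
        0.1128637 ]), 'effort': array([-3.75914772e-02, -3.57967365e+01, -1.57716626e+01,  2.47304421e-02,
       -4.25408576e-01, -2.08579801e-02]), 'ee_pos': array([480.12864451,  49.64056843,  23.44731363]), 'ee_rot': array([-179.91399843,    0.26390432,  -95.25836491]), 'force': array([-2.31088872,  0.40640527,  2.81435788]), 'torque': array([ 6.86894793e-05,  4.86044037e-02, -5.97303910e-02]), 'gripper_width': 59.95563264541535}
```

Contact now shows (fz went from -2 to +2.8). Releasing.

```bash
python3 -m creep '0 0 0 0 0 0 0;0 0 0 0 0 0 -0.3;0 0 0 0 0 0 -1;0 0 0 0 0 0 -1;0 0 0 0 0 0 -1;0 0 0 0 0 0 -1;0 0 0 0 0 0 -1' 
python3 - <<'E'
from h import *
chk("n",(481,49.5),-5.25,20)
E
```

```text
time_s: 16.75
ee_pos: [479.6, 49.6, 22.5]
ee_rot: [180.0, 0.2, -95.3]
force: [0.6, -0.1, 0.4]
gripper_width: 89.2
```

View pics/n_side.png

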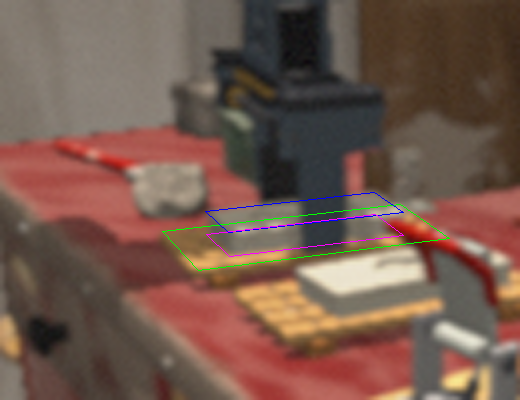

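Raise straight up and back away, clear of the top view.

```bash
python3 -m creep '0 0 0.8 0 0 0 -1;0 0 1.5 0 0 0 -1;0 0 2.5 0 0 0 -1;0 0 3.5 0 0 0 -1;0 0 4 0 0 0 -1;0 0 4 0 0 0 -1;0 0 2 0 0 0 -1;0 -3 0 0 0 0 -1;0 -3.5 0 0 0 0 -1;0 -3.5 0 0 0 0 -1;0 -3.5 0 0 0 0 -1;0 -3 0 0 0 0 -1'
python3 -m creep '0 -3 0 0 0 0 -1;0 -3 0 0 0 0 -1;0 -2 0 0 0 0 -1;0 0 0 0 0 0 -1;0 0 0 0 0 0 -1'
python3 - <<'E'
from h import *
chk("o",(480.8,48.9),-5.2,20)
save(vision.grab_frame("side"),"o_full")
E
```

```text
time_s: 17.85
ee_pos: [476.5, -116.1, 223.6]
ee_rot: [-179.5, 0.3, -94.6]
force: [2.1, 0.4, 0.4]
gripper_width: 91.4
time_s: 18.27
ee_pos: [474.7, -205.7, 227.1]
ee_rot: [-179.3, 0.1, -95.0]
force: [0.0, -0.0, -0.2]
gripper_width: 91.0
```

View pics/o_top.png

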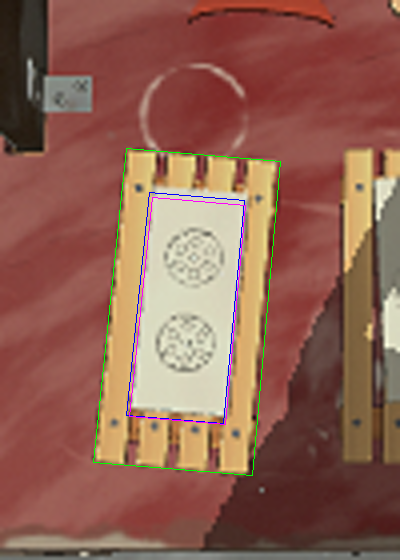

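View pics/o_full.png

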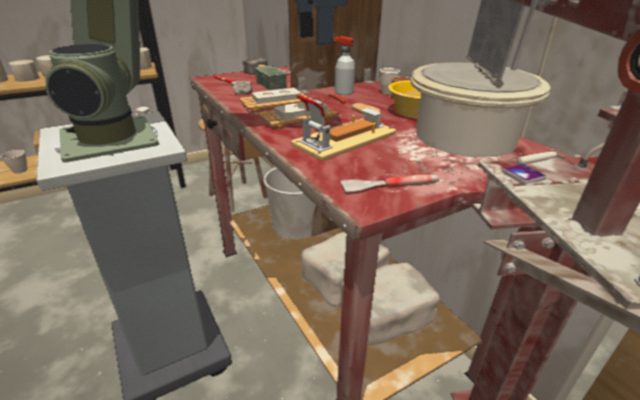

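```bash
python3 -c "
from h import *
s=monitor.state();print(s['force'],s['qvel'].max());print(job.job_done())"
```

```text
[0.23065695 0.5198601  0.38602024] 0.6682651384029158
the job is handed in; nothing more can be done
None
```

I carried out the task and handed it in at about 18 s of the 61 s allowed; no verdict was reported.

- **Finger:** I gripped the red handle across its bent ends, swung it up to about 1.15 rad and let go. It sprang to its stop, and the last side picture still shows it standing. The mould had not visibly moved when the finger went up.
- **Mould:** I gripped it across its width, drew it 28 mm towards the hinge and lifted it straight up. I then carried it over and lowered it until the force reading showed contact, and released it.
- **Last checks:** The final top picture shows the mould face up on the empty board. It lies squarely and about 3–4 mm from centre along the board. The other mould and the wood rib, rubber kidney and clay lump look undisturbed in the pictures I took, but I did not re-measure their positions. The tool was about 0.2 m above the table, touching nothing, with forces near zero.
- **Disagreements:**
  - The networks placed the jig's points up to about 19 mm apart between the two cameras. The base plate is also not centred on the jig's origin, so I fitted the jig's pose to the pins, lip, bar and hinge instead.
  - The arm under- or overshot small moves, most noticeably in the last 2 mm of lowering, so it took several short corrections.

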